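# Find the rocking corner and wedge it

### The job

The aluminium plate on the measuring fixture rocks because one of its four rest bars sits too low. With closed fingers press the round rubber caps at its corners gently in turn to find the one that gives, then slide the steel wedge nose-first along the low rest bar under the plate's overhanging edge, just until it is snug and the plate sits level, let go, and press that corner once more to prove that it no longer gives. Leave the plate where it lies, do not disturb the other things on the granite, and finish clear of everything.

Things in the scene. Friction and masses are not known exactly. Their poses are not given: they have to be found in the camera images.
- fixture: Fixed dark steel sheet 150 x 310 x 6 mm on the granite (top 50 mm above the table). Origin: centre of underside, x the short way, y the long. On it four fixed steel rest bars along y, 36 x 115 x 24 mm, centred at x +-50, y +-90.5 mm (from |y| 33 to 148). Their tops are 30 mm above the origin, but one bar, at any corner, sits 4 to 5.5 mm lower; the plate may lean on it already or not.
- plate: Loose aluminium plate 140 (x) x 180 (y) x 12 mm, 0.85 kg, centred on the fixture within 3 mm and 2 deg. Origin: centre, level with the undersides of its feet (30 mm above the fixture's origin when level). Round feet 16 mm wide, 6 mm high at x +-50, y +-45 mm; underside 6, top 18 mm above the origin; ends at y +-90 overhang the feet, the bars stick out 58 mm beyond. Hub on top 52 mm wide, 10 mm high.
- corner_1 (a point): Top of the round black rubber cap (22 mm across, 6 mm high, itself yielding 1 mm per 3 N, at most 3 mm) above the plate's foot at plate x = -50 mm, y = -45 mm, 24 mm above the plate's origin: the place to press this corner. Over the low bar the corner gives by a further 3 to 5 mm.
- corner_2 (a point): Top of the round black rubber cap (22 mm across, 6 mm high, itself yielding 1 mm per 3 N, at most 3 mm) above the plate's foot at plate x = -50 mm, y = 45 mm, 24 mm above the plate's origin: the place to press this corner. Over the low bar the corner gives by a further 3 to 5 mm.
- corner_3 (a point): Top of the round black rubber cap (22 mm across, 6 mm high, itself yielding 1 mm per 3 N, at most 3 mm) above the plate's foot at plate x = 50 mm, y = -45 mm, 24 mm above the plate's origin: the place to press this corner. Over the low bar the corner gives by a further 3 to 5 mm.
- corner_4 (a point): Top of the round black rubber cap (22 mm across, 6 mm high, itself yielding 1 mm per 3 N, at most 3 mm) above the plate's foot at plate x = 50 mm, y = 45 mm, 24 mm above the plate's origin: the place to press this corner. Over the low bar the corner gives by a further 3 to 5 mm.
- wedge_center (a point): Centre of the handle block, 30 (x) x 24 (y) x 38 mm high, of the loose steel wedge (0.15 kg, 70 mm long), flat on the granite left or right of the fixture. Grip across y. x points to the thin nose, z up. Ahead of the block a tongue 30 mm wide, 40 mm long falls from 14 mm to 2 mm at the nose, 55 mm ahead of this point; this point is 19 mm above the underside.
- wedge_nose (a point): Middle of the wedge's nose edge, 1 mm above its underside, axes as the handle block. On the low bar the plate is level when the nose is about 26 to 33 mm inside the plate's end; the force on the gripper then grows by about 3 N or more (the wedge takes up part of the plate's weight).
- ring_gauge: Bystander: steel ring, 64 mm across, 22 mm high, on the granite on the other side of the fixture from the wedge. Origin: centre of underside.
- gauge_box: Bystander: wooden box 80 x 110 x 28 mm on the granite. Origin: centre of underside.
- square_block: Bystander: steel angle block, foot 70 x 50 x 12 mm with an upright 12 mm thick and 92 mm high. Origin: centre of the foot's underside.
There are look-alikes about, which are no part of the job. Of the things shaped like the plate, the aluminium one is meant.

How it is judged (in metres and radians):
On the way, in this order (a step that is already met when the one before it is completed fails the run):
1. the loose corner is pressed down with the fingers until it has given way (((contact force between the fingers and plate above 2 N and horizontal distance between the grasp point and corner_1 below 0.02 m and height (world z) of corner_1 below 0.1015 m) or (contact force between the fingers and plate above 2 N and horizontal distance between the grasp point and corner_2 below 0.02 m and height (world z) of corner_2 below 0.1015 m) or (contact force between the fingers and plate above 2 N and horizontal distance between the grasp point and corner_3 below 0.02 m and height (world z) of corner_3 below 0.1015 m) or (contact force between the fingers and plate above 2 N and horizontal distance between the grasp point and corner_4 below 0.02 m and height (world z) of corner_4 below 0.1015 m))), for 0.02 s.
2. the wedge is under the plate's edge at a corner and the plate is level (angle between plate's own z axis and vertical below 0.012 rad and angle between wedge_center's own z axis and vertical below 0.12 rad and height (world z) of wedge_nose below 0.083 m and (horizontal distance between wedge_nose and corner_1 below 0.024 m or horizontal distance between wedge_nose and corner_2 below 0.024 m or horizontal distance between wedge_nose and corner_3 below 0.024 m or horizontal distance between wedge_nose and corner_4 below 0.024 m)), for 0.2 s.
3. the wedged corner is pressed again with the fingers; the wedge carries it and the plate stays level (angle between plate's own z axis and vertical below 0.012 rad and angle between wedge_center's own z axis and vertical below 0.12 rad and height (world z) of wedge_nose below 0.083 m and contact force between wedge and plate above 1.5 N and ((horizontal distance between wedge_nose and corner_1 below 0.024 m and contact force between the fingers and plate above 2 N and horizontal distance between the grasp point and corner_1 below 0.02 m) or (horizontal distance between wedge_nose and corner_2 below 0.024 m and contact force between the fingers and plate above 2 N and horizontal distance between the grasp point and corner_2 below 0.02 m) or (horizontal distance between wedge_nose and corner_3 below 0.024 m and contact force between the fingers and plate above 2 N and horizontal distance between the grasp point and corner_3 below 0.02 m) or (horizontal distance between wedge_nose and corner_4 below 0.024 m and contact force between the fingers and plate above 2 N and horizontal distance between the grasp point and corner_4 below 0.02 m))), for 0.1 s.
At the end, for the whole second after the job is handed in: The wedge lies flat on the rest bar of the low corner, released, with its nose within 24 mm (horizontally) of that corner's rubber cap, in contact enough to have carried the check press; the plate is level within 0.012 rad, within 12 mm of where it started, and everything is at rest (all of step 2 and contact force between the fingers and wedge below 0.1 N and distance of plate from where it was at the start of the episode below 0.012 m and linear speed of each of plate, wedge below 0.01 m/s); the robot touches nothing.
It fails at once if the plate is pressed with more than 30 N by the fingers (contact force between the fingers and plate above 30 N).
It fails at once if the wedge is driven against the plate with more than 30 N (contact force between wedge and plate above 30 N).
It fails at once if the plate is pushed more than 20 mm out of place (distance of plate from where it was at the start of the episode above 0.02 m).
It fails at once if the ring gauge, the wooden box or the angle block is disturbed by more than 15 mm (distance of any of ring_gauge, gauge_box, square_block from where it was at the start of the episode above 0.015 m).
It also fails if it takes over 72 s, if anything falls off the work surface, if the arm or the gripper's body presses on something with over 40 N, if the wrist force passes 120 N, or if a joint passes its speed limit or range.

### The arm

A 6-joint arm with a two-finger parallel gripper is mounted at the origin on the work surface. World frame = base frame: x ahead of the robot, y to its left, z up, the work surface at z = 0. Lengths are in m, angles in degrees, forces in N, time in s.
With the tool pointing down it reaches from about 0.25 to 0.775 m from the base axis. Payload 8.9 kg.
Tool frame: the origin (TCP) lies on the centre line of the jaws, within the pads' length; the fingertips stand 8 mm ahead of it and the grasp point (between the pads) lies 11 mm behind it; z points along the fingers, y is the direction in which the jaws open and shut (so a half turn about z gives the same grasp; the last joint's range is limited). The gripper opens to 85 mm and grips with 20 to 120 N. Pads are 22 mm wide; open, the fingers measure 114 mm over their backs; the gripper's body (76 mm by 85 mm) begins 54 mm behind the grasp point. The pads swing forward as they close: fully open they stand 13 mm farther back than shut.
Start: joints at [-73.7, 16.656, -8.789, 64.555, 0, 82.019], TCP at [0.216, -0.479, 0.239] pointing down, gripper open.
Joint ranges: [-144.48, 144.48], [-52.06, 99.96], [-74.48, 78.29], [-112.23, 115.85], [-86.99, 84.42], [-180, 180]. Speed limits (degrees/s): [127.2, 127.2, 159.86, 180, 180, 180].

### API

Orientations are given as a 3x3 rotation matrix whose columns are the frame's x, y, z axes.
In Python, from rig import robot gives the robot as it stands. Calls block until the motion is done:
- robot.movep(position, orientation): joint-space move of the TCP to a pose.
- robot.move_l(position, attitude=None, max_speed=0.15, f_stop=None): straight line of the TCP; attitude=None keeps the orientation; max_speed is the mean speed in m/s. With f_stop (N) it stops when the force on the tool has changed by that much, and returns True; else False.
- robot.set_joints(angles): joint-space move.
- robot.release() and robot.grab(): open the fingers fully, or close them until they stop; the grip force is fixed at half the most.
- robot.dwell(seconds).
- robot.ik(position, orientation): joint angles nearest the present ones, or None.
- robot.get_image(name): name is "scene" or "side" or "wrist"; returns a dict with "frame" (420x560x3 uint8, red, green, blue), "depth" (420x560 float32, m along the optical axis (not along the pixel's ray), 0 where there is no reading), "mtx" (3x3 intrinsics, pixels), "camera_from_world" (4x4, takes a point from world to camera coordinates); the wrist camera has in their place "T_tool_cam" (4x4, takes a point from camera to tool coordinates, whose origin is the TCP and whose axes are the flange's). Camera axes: x right, y up, looking along -z (the intrinsics and any distortion apply to the point x, -y, -z); pixel columns grow to the right and rows downward; lengths in m; the calibration is good to about 2 mm. A picture is of the moment at which its call begins: read the wrist's pose just before it.
A pose or a line that the arm cannot do raises robot.PlanningError and nothing moves.
- robot.job_done(): hands the job in, once; it reports no verdict.
Trained networks look in a picture, given as the dict that the camera call returned (one of the last four; its "shot" number tells which), for a name from the list of things; names that differ only in an ending like _2 or _b are one class to them, and where a whole thing is asked for, a point or a joint stands for the part that bears it (a point fixed in the world has none). Each returns a list of dicts, best first, with "p" (0 to 1); they miss things now and then, are a little off and sometimes report something else, mostly with a low value. They report only what shows in the picture. A call takes as long as a camera call. They do not tell look-alikes from the thing itself.
- robot.find_in(picture, name): "position" ([x, y, z] in m, in the coordinates of the camera as it stood for that picture, good to about 4 mm: the middle of the surface that is visible of it).
- robot.place_of(picture, name): "position" ([x, y, z] in m, in the coordinates of the camera as it stood for that picture, good to about 4 mm: a listed point, or the origin of a listed thing).
Readings, each from a call of its own:
- robot.get_t(): time.
- robot.get_joint_pos(): joint angles.
- robot.get_joint_vel(): joint speeds.
- robot.get_effort(): joint torques, N m.
- robot.get_ee_pos(): TCP position.
- robot.get_tcp_rot(): TCP orientation.
- robot.get_contact_force(): force on the tool from outside, world axes, zero at the start.
- robot.get_wrist_torque(): the same for the moment, N m.
- robot.get_opening(): finger opening in m.
Only numpy, scipy, OpenCV 4.12 (cv2) and the standard library are available. Lean on these libraries where they do the work, as an engineer would, in place of code of your own. Each camera call takes 0.05 s, during which the arm holds its last target. There are 200 camera calls.

## Working session

There is one attempt and no reset: what is moved stays moved. The work goes in short steps, each a Python script; the robot and the scene stay as the last script left them, time stands still between calls to the robot, and variables do not carry over. Pictures are saved under pics/ and viewed, on a budget of 10 in all, crops included, one or two more only if the job needs it, and the job is handed in when it is done.

```bash
mkdir -p pics
cat > h.py <<'E'
import numpy as np, cv2
from rig import robot
def shot(n, save=None):
    R,p=robot.get_tcp_rot(),robot.get_ee_pos()
    im=robot.get_image(n)
    if n=="wrist":
        T=np.eye(4);T[:3,:3]=R;T[:3,3]=p; W=T@np.array(im["T_tool_cam"])
    else: W=np.linalg.inv(im["camera_from_world"])
    im["W"]=W
    if save: cv2.imwrite("pics/"+save,im["frame"][:,:,::-1])
    return im
def c2w(im,c): return (im["W"]@np.r_[np.array(c),1])[:3]
def w2pix(im,w):
    c=np.linalg.inv(im["W"])@np.r_[w,1]; q=np.array(im["mtx"])@np.array([c[0],-c[1],-c[2]]); return q[:2]/q[2]
def cloud(im):
    d=im["depth"]; v,u=np.mgrid[:d.shape[0],:d.shape[1]]; K=np.array(im["mtx"])
    c=np.stack([(u-K[0,2])/K[0,0]*d,-(v-K[1,2])/K[1,1]*d,-d],-1)
    w=c@im["W"][:3,:3].T+im["W"][:3,3]; w[d==0]=np.nan; return w
E
python3 - <<'E'
from h import *
np.set_printoptions(precision=4,suppress=True)
for n in ("scene","side"):
    im=shot(n,n+".png"); print(n,im["mtx"],[k for k in im], im["W"][:3,3])
    for k in ["fixture","plate","corner_1","wedge_center","wedge_nose","ring_gauge","gauge_box","square_block"]:
        for r in robot.place_of(im,k):
            if r["p"]>.2:
                w=c2w(im,r["position"]); print(k,round(r["p"],2),w,w2pix(im,w).round())
print(robot.get_t(),robot.get_tcp_rot(),robot.get_opening())
E
```

```text
scene [[463.757    0.     272.6653]
 [  0.     463.757  212.6359]
 [  0.       0.       1.    ]] ['frame', 'depth', 'mtx', 'camera_from_world', 'shot', 'W'] [ 1.025  -0.6865  0.8852]
plate 0.79 [ 0.165   0.3008 -0.0006] [292. 157.]
plate 0.71 [ 0.5898 -0.0032  0.0805] [338. 249.]
corner_1 0.94 [ 0.6376 -0.0537  0.1051] [342. 263.]
corner_1 0.85 [ 0.5388 -0.0532  0.1001] [309. 243.]
corner_1 0.71 [0.5399 0.0367 0.1018] [333. 225.]
corner_1 0.66 [0.6405 0.0411 0.1038] [367. 243.]
corner_1 0.56 [0.2186 0.2515 0.02  ] [294. 164.]
corner_1 0.55 [0.213  0.3403 0.0246] [311. 151.]
wedge_center 0.51 [0.4854 0.3159 0.0729] [377. 177.]
wedge_nose 0.86 [0.5404 0.3217 0.0514] [393. 191.]
ring_gauge 0.71 [ 0.4793 -0.3379  0.0477] [202. 311.]
gauge_box 0.58 [0.667  0.3402 0.0496] [435. 208.]
square_block 0.78 [ 0.6135 -0.3968  0.0471] [222. 367.]
side [[408.0518   0.     277.0525]
 [  0.     408.0518 209.6329]
 [  0.       0.       1.    ]] ['frame', 'depth', 'mtx', 'camera_from_world', 'shot', 'W'] [-0.1454  0.8265  0.6481]
fixture 0.91 [ 0.5919 -0.0075  0.0475] [222. 215.]
plate 0.77 [ 0.5876 -0.0065  0.0811] [222. 206.]
plate 0.67 [ 0.1656  0.2947 -0.0067] [291. 348.]
corner_1 0.98 [0.119  0.3476 0.0218] [298. 365.]
corner_1 0.77 [0.2145 0.2529 0.0254] [282. 316.]
corner_1 0.72 [0.2165 0.3451 0.0239] [257. 343.]
corner_1 0.71 [0.6391 0.0382 0.0998] [198. 202.]
corner_1 0.66 [0.1182 0.2537 0.0281] [321. 332.]
corner_1 0.64 [ 0.5384 -0.048   0.1018] [242. 198.]
corner_1 0.59 [ 0.6382 -0.0505  0.1056] [217. 189.]
wedge_center 0.85 [0.4904 0.3191 0.0706] [166. 275.]
wedge_center 0.46 [0.5434 0.3289 0.0498] [148. 277.]
wedge_nose 0.74 [0.5419 0.3234 0.0488] [150. 276.]
ring_gauge 0.43 [ 0.4789 -0.3382  0.05  ] [306. 184.]
gauge_box 0.63 [0.6687 0.3383 0.0464] [111. 264.]
square_block 0.6 [ 0.6142 -0.3926  0.0466] [281. 172.]
0.9 [[ 0.9115  0.4112  0.    ]
 [ 0.4112 -0.9115 -0.    ]
 [ 0.      0.     -1.    ]] 0.08515458026348814
```

View pics/scene.png

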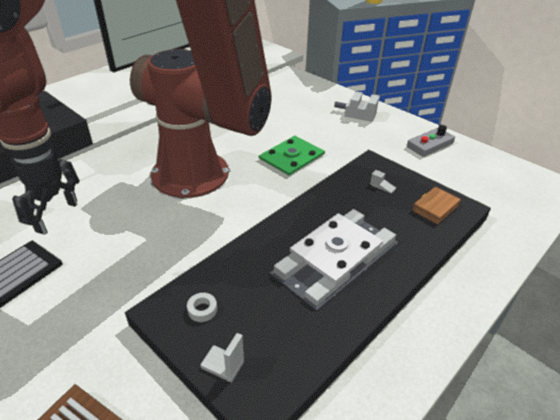

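View pics/side.png

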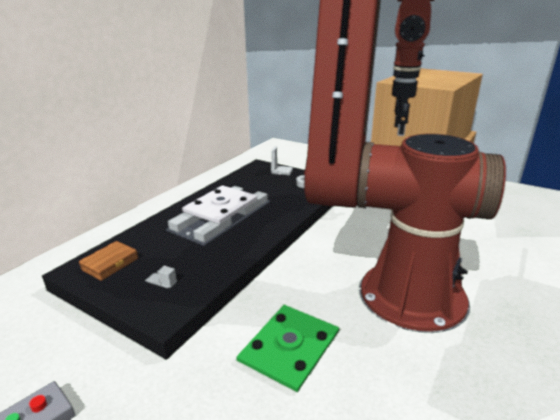

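The aluminium plate is at scene (338,243). The green one at (292,155) lies on the table and is a look-alike. The wedge is the grey block with a tongue at (380,181), at granite height with sizes that fit. The grey vise-like thing at (360,105) is off the granite. Next I move over the plate and confirm with the wrist camera.

```bash
cat >> h.py <<'E'
np.set_printoptions(precision=4,suppress=True)
def Rz(a):  # tool down, jaw axis (tool y) at world angle a deg
    a=np.deg2rad(a); y=np.array([np.cos(a),np.sin(a),0]); z=np.array([0,0,-1.]); return np.c_[np.cross(y,z),y,z]
E
python3 - <<'E'
from h import *
robot.grab()
q0=robot.get_joint_pos()
for a in (0,180,90,-90):
    print(a,robot.ik([.585,-.005,.36],Rz(a)))
best=min((0,180),key=lambda a:abs(robot.ik([.585,-.005,.36],Rz(a))[5]))
print(best)
robot.movep([.57,-.005,.36],Rz(best))
im=shot("wrist","w1.png"); print(im["mtx"],im["W"][:3,3],im["W"][:3,2])
for k in ["plate","corner_1","fixture"]:
    for r in robot.place_of(im,k):
        if r["p"]>.2:
            w=c2w(im,r["position"]); print(k,round(r["p"],2),w,w2pix(im,w).round())
w=cloud(im); np.save("w1.npy",w)
print(robot.get_t())
E
```

```text
0 [-7.648  22.0309 16.8752 84.8444  0.     82.352 ]
180 [ -7.648   22.0309  16.8752  84.8444   0.     -97.648 ]
90 [-7.648  22.0309 16.8752 84.8444  0.     -7.648 ]
-90 [ -7.648   22.0309  16.8752  84.8444   0.     172.352 ]
0
[[298.3356   0.     279.6398]
 [  0.     298.3356 212.3157]
 [  0.       0.       1.    ]] [0.5688 0.0764 0.4952] [0.0002 0.3187 0.9479]
plate 0.98 [ 0.5881 -0.005   0.08  ] [293. 173.]
corner_1 0.92 [ 0.6379 -0.0486  0.1022] [330. 207.]
corner_1 0.83 [ 0.5383 -0.0484  0.1058] [257. 208.]
corner_1 0.72 [0.5374 0.0431 0.1073] [255. 140.]
corner_1 0.59 [0.6397 0.0414 0.1027] [335. 141.]
4.025
```

View pics/w1.png

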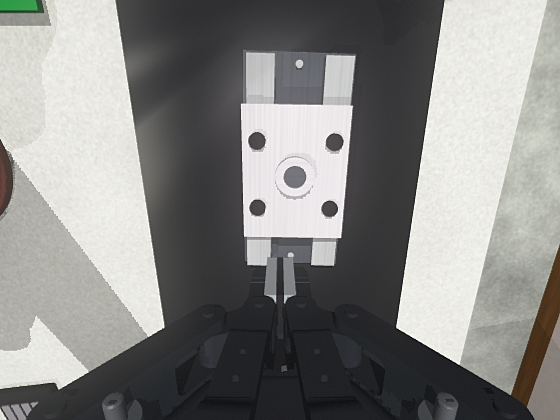

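The crop shows the bare aluminium plate with its hub (295,177) and four caps at (257,141), (335,142), (257,208) and (329,209), on the fixture. That confirms it. Next I refine cap positions, plate tilt and bar heights from the depth image.

Run:
```python
from h import *
w=np.load("w1.npy")
g=cv2.imread("pics/w1.png",0)
m=(abs(w[...,2]-.098)<.006)&(g>150)&(abs(w[...,0]-.588)<.1)&(abs(w[...,1]+.004)<.12)
P=w[m]; A=np.c_[P[:,:2]-[.588,-.005],np.ones(len(P))]
s,_,_,_=np.linalg.lstsq(A,P[:,2],rcond=None); r=P[:,2]-A@s; k=abs(r)<.003
s,_,_,_=np.linalg.lstsq(A[k],P[k,2],rcond=None); print("plane",s,k.mean(),r.std())
rect=cv2.minAreaRect((P[:,:2]*1000).astype(np.float32)); print(rect)
for (u,v) in [(257,208),(257,141),(329,208),(335,142)]:
    b=(g<80).astype(np.uint8); n,l,st,c=cv2.connectedComponentsWithStats(b[v-13:v+14,u-13:u+14].copy())
    i=l[13,13]; uv=c[i]+[u-13,v-13]
    q=w[v-13:v+14,u-13:u+14][l==i]; print((u,v),st[i],uv,np.nanmedian(q,0),np.nanmean(q,0))
for sx in(-1,1):
  for (y0,y1) in((.098,.13),(-.14,-.105)):
    x=.588+sx*.05; t=(abs(w[...,0]-x)<.012)&(w[...,1]>y0)&(w[...,1]<y1)&(w[...,2]<.09)&(w[...,2]>.062); print(sx,y0,t.sum(),np.median(w[t][:,2]),w[t][:,2].std())
```

```text
plane [ 0.0005 -0.001   0.099 ] 0.9994854202401372 0.0007776587444438359
((588.2169189453125, -4.3792266845703125), (180.08541870117188, 140.11184692382812), 89.00950622558594)
(257, 208) [  6   5  15  15 185] [257.1243 207.0811] [ 0.5378 -0.0472  0.1049] [ 0.5379 -0.0473  0.1048]
(257, 141) [  5   4  16  17 212] [256.5236 140.4245] [0.5396 0.0425 0.1048] [0.5393 0.042  0.1048]
(329, 208) [  6   6  16  15 189] [329.3333 208.1534] [ 0.637  -0.0486  0.1049] [ 0.6371 -0.0488  0.1048]
(335, 142) [  5   5  16  17 215] [334.414  141.6233] [0.6388 0.0401 0.1049] [0.6388 0.0404 0.1049]
-1 0.098 503 0.08087507044652864 0.0008551441105799648
-1 -0.14 330 0.0811326055435059 0.0008174188593610336
1 0.098 505 0.08100014809016859 0.000802229286763551
1 -0.14 320 0.07577651100466715 0.0008125957186060637
```

Depth already shows one low bar, at +x/−y under corner_3 (about 75.8 mm against 81 mm), with the plate level. I'll confirm by pressing all four caps.

```bash
cat >> h.py <<'E'
C={1:(.538,-.0483),2:(.5393,.0419),3:(.637,-.0494),4:(.6388,.0403)}
def press(n,f=6,low=.102,up=.128):
    x,y=C[n]; robot.move_l([x,y,up],max_speed=.12); robot.move_l([x,y,.117],max_speed=.08); f0=robot.get_contact_force()
    hit=robot.move_l([x,y,low],max_speed=.015,f_stop=f); robot.dwell(.15)
    z=robot.get_ee_pos(); print("corner",n,hit,"tip z",round(z[2]-.008,4),"xy",z[:2],"dF",robot.get_contact_force()-f0,"t",robot.get_t())
    robot.move_l([x,y,up],max_speed=.08)
E
python3 - <<'E'
from h import *
x,y=C[1]; robot.movep([x,y,.15],Rz(0)); print(robot.get_opening())
for n in (1,2,4,3): press(n)
print(robot.get_t())
E
```

```text
-0.00020958317015523124
corner 1 True tip z 0.1014 xy [ 0.5382 -0.0484] dF [-2.2246 -0.9853  8.5027] t 6.2833
corner 2 True tip z 0.1014 xy [0.5395 0.0419] dF [-0.5782  0.8225  7.0825] t 8.625
corner 4 True tip z 0.1015 xy [0.639  0.0403] dF [-1.8709  0.1981  7.4943] t 11.0583
corner 3 True tip z 0.0972 xy [ 0.6374 -0.0496] dF [-3.1026  0.1774  7.8283] t 13.5667
14.0083
```

Corner 3 gives about 4.2 mm further than the others, which agrees with the depth reading. Next I look at the wedge.

Run:
```python
from h import *
x,y=C[3]; robot.move_l([x,y,.20],max_speed=.3)
robot.movep([.5,.318,.25],Rz(95)); robot.release()
im=shot("wrist","w2.png")
for k in ["wedge_center","wedge_nose"]:
    for r in robot.place_of(im,k):
        if r["p"]>.2:
            w=c2w(im,r["position"]); print(k,round(r["p"],2),w,w2pix(im,w).round())
w=cloud(im); np.save("w2.npy",w)
R=(abs(w[...,0]-.5)<.1)&(abs(w[...,1]-.32)<.07)
t=R&(w[...,2]>.083)&(w[...,2]<.095); print("block top",t.sum(),np.median(w[t],0),cv2.minAreaRect((w[t][:,:2]*1000).astype(np.float32)))
t=R&(w[...,2]>.054)&(w[...,2]<.095); print("all",t.sum(),cv2.minAreaRect((w[t][:,:2]*1000).astype(np.float32)))
print(robot.get_t(),robot.get_joint_pos())
```

```text
wedge_center 0.69 [0.4883 0.3212 0.0748] [283. 183.]
wedge_center 0.55 [0.6709 0.3432 0.0491] [287. 313.]
wedge_nose 0.85 [0.5448 0.3269 0.0508] [283. 225.]
block top 687 [0.4861 0.3198 0.0889] ((487.01348876953125, 320.0266418457031), (30.532089233398438, 23.939966201782227), 7.690183639526367)
all 1399 ((506.3848876953125, 322.5773010253906), (69.7196044921875, 29.770219802856445), 6.999353408813477)
16.8 [25.393  23.8361  3.3601 69.5215 -0.0016 20.3872]
```

View pics/w2.png

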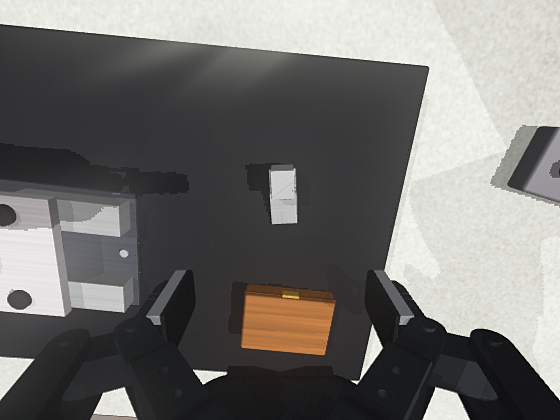

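The wedge is isolated at about (283,195) with its nose toward the box. Its measured size of 70x30 mm matches, yaw is 7.0° and the block centre is (0.487, 0.320). I'll fit the low bar's axis, then pick.

Run:
```python
from h import *
w=np.load("w1.npy")
e=[]
for y in np.arange(-.142,-.104,.006).tolist()+np.arange(.1,.13,.006).tolist():
    t=(abs(w[...,1]-y)<.003)&(w[...,2]>.0725)&(w[...,2]<.084)&(abs(w[...,0]-.588)<.09)
    x=w[t][:,0]; a=x[x>.6]; b=x[x<.575]; e.append((y,(np.min(a)+np.max(a))/2,np.ptp(a),(np.min(b)+np.max(b))/2,np.ptp(b)))
e=np.array(e); print(e); 
for c in (1,3): print(np.polyfit(e[:,0],e[:,c],1))
t=(w[...,2]>.0725)&(w[...,2]<.084)&(abs(w[...,0]-.588)<.09); print("bar y ends",w[t][:,1].min(),w[t][:,1].max())
G=Rz(97); x,y=.487,.320
robot.movep([x,y,.12],G); robot.move_l([x,y,.067],max_speed=.06,f_stop=6); print(robot.get_ee_pos())
robot.grab(); print("open",robot.get_opening(),robot.get_ee_pos())
robot.move_l([x,y,.2],max_speed=.15); print("open",robot.get_opening(),robot.get_contact_force(),robot.get_t())
```

```text
[[-0.142   0.6358  0.0361  0.5328  0.0296]
 [-0.136   0.6356  0.0358  0.5361  0.0355]
 [-0.13    0.6356  0.0355  0.5362  0.0355]
 [-0.124   0.6364  0.0355  0.5363  0.0354]
 [-0.118   0.6361  0.0354  0.5365  0.0351]
 [-0.112   0.6361  0.0353  0.5367  0.035 ]
 [-0.106   0.6361  0.035   0.5368  0.0349]
 [ 0.1     0.6429  0.036   0.5427  0.0351]
 [ 0.106   0.6429  0.0356  0.5428  0.0349]
 [ 0.112   0.6432  0.0363  0.543   0.0347]
 [ 0.118   0.6433  0.0356  0.5437  0.0357]
 [ 0.124   0.6435  0.036   0.5439  0.0355]]
[0.0305 0.6397]
[0.0313 0.5398]
bar y ends -0.15301243107164603 0.14696999841952763
[0.4873 0.3202 0.0673]
open 0.023062338234672818 [0.4872 0.3201 0.0673]
open 0.022919265608209692 [ 0.4592 -0.2263 -1.3721] 20.0417
```

```bash
cat >> h.py <<'E'
bx=lambda y:.6397+.0305*y
A=178.23
E
python3 - <<'E'
from h import *
y=-.160
robot.movep([bx(y),y,.17],Rz(A)); robot.move_l([bx(y),y,.100],max_speed=.1); f0=robot.get_contact_force()
h=robot.move_l([bx(y),y,.0885],max_speed=.012,f_stop=3); print(h,robot.get_ee_pos(),robot.get_contact_force()-f0,robot.get_opening())
robot.dwell(.1);robot.release(); robot.dwell(.3)
im=shot("wrist","w3.png"); w=cloud(im); np.save("w3.npy",w)
R=(abs(w[...,0]-.635)<.025)&(w[...,1]<-.1)&(w[...,1]>-.2)
t=R&(w[...,2]>.105)&(w[...,2]<.12); print("block top",t.sum(),np.median(w[t],0),cv2.minAreaRect((w[t][:,:2]*1000).astype(np.float32)) if t.sum() else 0)
for k in ["wedge_center","wedge_nose"]:
    for r in robot.place_of(im,k):
        if r["p"]>.2:
            q=c2w(im,r["position"]); print(k,round(r["p"],2),q,w2pix(im,q).round())
print(robot.get_t())
E
```

```text
True [ 0.6347 -0.16    0.092 ] [0.4139 0.2752 5.8853] 0.02294224912142579
block top 3477 [ 0.6333 -0.162   0.1133] ((633.4224853515625, -158.85650634765625), (31.201974868774414, 23.990694046020508), 88.374755859375)
wedge_center 0.61 [ 0.6361 -0.1561  0.0959] [273. 290.]
wedge_nose 0.72 [ 0.635  -0.1027  0.078 ] [279. 348.]
wedge_nose 0.65 [ 0.6366 -0.1574  0.0979] [272. 290.]
24.6667
```

View pics/w3.png

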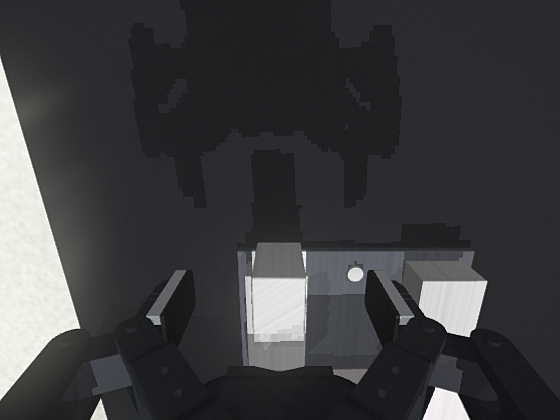

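The wedge sits flat on the low bar at (278,305), tongue toward the plate, aligned within about 0.3°. I'll regrip and slide until the force rises.

Run:
```python
from h import *
print(robot.get_ee_pos()); robot.grab(); robot.dwell(.2)
p0=np.array(robot.get_ee_pos()); f0=robot.get_contact_force(); print(p0,f0,robot.get_opening())
u=np.array([.0305,1,0])
def go(d,f):
    h=robot.move_l(p0+u*d,max_speed=.012,f_stop=f); robot.dwell(.1); p=robot.get_ee_pos(); print(h,"travel",round(p[1]-p0[1],4),"z",p[2]-p0[2],"dF",robot.get_contact_force()-f0,robot.get_t()); return h
h=go(.030,3)
if not h: h=go(.043,3)
```

```text
[ 0.6341 -0.1598  0.0912]
[ 0.6343 -0.1599  0.0914] [-1.2586  0.017   3.0248] 0.02284279755047734
True travel 0.0001 z -1.9731956398566508e-05 dF [1.1991 0.5012 2.0114] 26.0
```

Run:
```python
from h import *
robot.release(); p=np.array(robot.get_ee_pos()); print(p, robot.get_contact_force())
p=np.array([bx(p[1])-.0008,p[1],.0925]); robot.move_l(p,Rz(A),max_speed=.02); robot.dwell(.3); print(robot.get_ee_pos(),robot.get_contact_force())
robot.grab(); robot.dwell(.3); p0=np.array(robot.get_ee_pos()); print(p0,robot.get_contact_force(),robot.get_opening())
u=np.array([.0305,1,0])
p1=p+u*.005; h=robot.move_l(p1,max_speed=.01,f_stop=3); print(h,robot.get_ee_pos()-p0,robot.get_contact_force(),robot.get_t())
```

```text
[ 0.6341 -0.1599  0.0911] [ 0.658  -0.2215  0.1859]
[ 0.634  -0.1599  0.0925] [-0.5837  0.158   0.3064]
[ 0.6341 -0.16    0.0927] [0.6458 0.0049 3.9333] 0.02267712074756166
True [ 0.0001  0.0013 -0.    ] [-0.1104  1.5642  5.2193] 28.375
```

Run:
```python
from h import *
p=np.array(robot.get_ee_pos())
for k in range(8):
    f=robot.get_contact_force(); print(round(robot.get_ee_pos()[2],5),f)
    if f[2]<.3: break
    robot.move_l(p+[0,0,.00015*(k+1)],max_speed=.01); robot.dwell(.15)
p0=np.array(robot.get_ee_pos()); u=np.array([.0305,1,0])
h=robot.move_l(p0+u*.027,max_speed=.012,f_stop=3); robot.dwell(.1);print(h,robot.get_ee_pos(),robot.get_contact_force(),robot.get_t())
```

```text
0.09266 [-0.1104  1.5642  5.2193]
0.09274 [0.0997 0.4688 1.9567]
0.09271 [ 0.1854  0.1282 -0.8326]
False [ 0.6348 -0.1318  0.0927] [-0.4097  0.0671 -1.0976] 31.675
```

Run:
```python
from h import *
p0=np.array(robot.get_ee_pos()); f0=robot.get_contact_force(); u=np.array([.0305,1,0])
h=robot.move_l(p0+u*.0145,max_speed=.008,f_stop=3); print(h,robot.get_ee_pos(),robot.get_contact_force()-f0);robot.dwell(.2);print(robot.get_ee_pos(),robot.get_contact_force()-f0,robot.get_t())
```

```text
True [ 0.6352 -0.1198  0.0927] [ 1.0182 -0.3206  7.7018]
[ 0.6352 -0.1198  0.0927] [ 0.5389 -0.9727  6.6459] 33.25
```

Run:
```python
from h import *
robot.release(); p=np.array(robot.get_ee_pos()); robot.move_l([p[0],p[1],.2],max_speed=.15); 
robot.movep([.587,-.06,.30],Rz(0)); robot.grab()
im=shot("wrist","w4.png"); w=cloud(im); g=cv2.cvtColor(im["frame"],cv2.COLOR_RGB2GRAY)
m=(abs(w[...,2]-.098)<.006)&(g>150)&(abs(w[...,0]-.588)<.1)&(abs(w[...,1]+.004)<.12)
P=w[m]; A_=np.c_[P[:,:2]-[.588,-.005],np.ones(len(P))]
s=np.linalg.lstsq(A_,P[:,2],rcond=None)[0]; print("plane",s)
for n,(x,y) in C.items():
    t=(g<80)&(np.hypot(w[...,0]-x,w[...,1]-y)<.016)&(w[...,2]>.095); print(n,t.sum(),np.mean(w[t],0),"was",C[n])
t=(abs(w[...,0]-.635)<.025)&(abs(w[...,1]+.12)<.03)&(w[...,2]>.105); print("block",t.sum(),cv2.minAreaRect((w[t][:,:2]*1000).astype(np.float32)),np.median(w[t][:,2]))
print(robot.get_t())
```

```text
plane [-0.0001 -0.001   0.0989]
1 7707 [ 0.5414 -0.0491  0.3609] was (0.538, -0.0483)
2 0 [nan nan nan] was (0.5393, 0.0419)
3 6763 [ 0.6318 -0.0487  0.3613] was (0.637, -0.0494)
4 145 [0.6417 0.0404 0.1048] was (0.6388, 0.0403)
block 543 ((633.9741821289062, -118.29476928710938), (30.60643196105957, 24.07805824279785), 87.49472045898438) 0.11353370881334496
38.2417
  return _methods._mean(a, axis=axis, dtype=dtype,
  ret = um.true_divide(
```

View pics/w4.png

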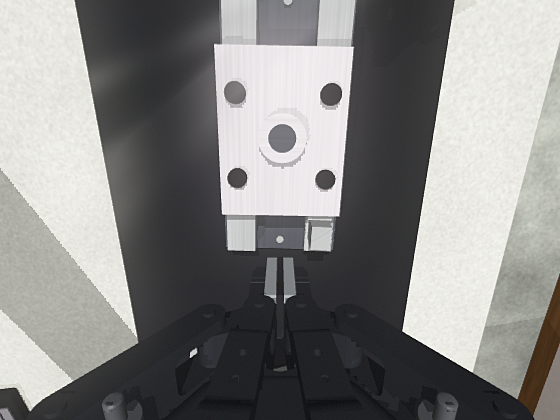

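The plate is level (slopes of 0.001 or less), the wedge handle is at (320,235) on the low bar, and the nose is about 31 mm inside the plate's end. Next is the proof press at cap 3 (325,180).

Run:
```python
from h import *
x,y=C[3]; robot.movep([x,y,.15],Rz(0)); press(3,f=6,up=.128)
robot.move_l([x,y,.22],max_speed=.2); robot.movep([.55,-.06,.36],Rz(0)); robot.dwell(.3)
im=shot("wrist"); w=cloud(im); g=cv2.cvtColor(im["frame"],cv2.COLOR_RGB2GRAY)
m=(abs(w[...,2]-.098)<.006)&(g>150)&(abs(w[...,0]-.588)<.1)&(abs(w[...,1]+.004)<.12)
P=w[m]; A_=np.c_[P[:,:2]-[.588,-.005],np.ones(len(P))]
print("plane",np.linalg.lstsq(A_,P[:,2],rcond=None)[0],cv2.minAreaRect((P[:,:2]*1000).astype(np.float32)))
t=(abs(w[...,0]-.635)<.025)&(abs(w[...,1]+.12)<.03)&(w[...,2]>.105)&(w[...,2]<.13); print("block",cv2.minAreaRect((w[t][:,:2]*1000).astype(np.float32)),np.median(w[t][:,2]))
print(robot.get_t())
```

```text
corner 3 True tip z 0.1015 xy [ 0.6372 -0.0494] dF [-0.7005 -0.4938  7.0325] t 40.3
plane [ 0.0001 -0.0011  0.0989] ((588.1075439453125, -8.149497985839844), (188.20587158203125, 140.10543823242188), 89.16263580322266)
block ((633.8489379882812, -118.31983947753906), (30.34334373474121, 24.08161735534668), 87.55400848388672) 0.11363426656780784
42.35
```

```bash
python3 -c "
from rig import robot
print(robot.get_contact_force()); robot.job_done()"
```

```text
[-0.20412892  1.16858507  0.24112511]
the job is handed in; nothing more can be done
```

The low corner is corner 3 (the +x, −y one). The wedge is now under it, and it no longer gives; I handed the job in at about 42 s of the 72 s allowed.

- **Finding the corner:** Pressed with about 7–8 N, corners 1, 2 and 4 stopped the fingertips at 101.4–101.5 mm. Corner 3 went down to 97.2 mm. The depth image agreed: its bar measured about 5 mm lower than the others.
- **Wedging:** I set the wedge flat on that bar. The first two slide attempts stopped almost at once because the closing fingers pressed the wedge onto the bar. I raised the grip slightly and then slid it in until the force rose by about 7 N, with the nose about 31 mm inside the plate's end. Then I let go.
- **Last checks:** The second press on corner 3 stopped at 101.5 mm under 7 N, the same as the firm corners. Afterwards the plate's slope was about 0.001 rad, and the wedge had not moved. The arm was clear of everything.
- **One reading that was off:** The final plate outline measured 188 mm long instead of 180 mm. I took the extra to be part of the wedge's tongue, so I have no clean final figure for the plate's position. I saw no sign of it shifting in the last picture.
- **Not checked:** I did not re-measure the ring gauge, box or angle block at the end; the arm's path stayed away from them.

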